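# Ring-test the cooled glass

## Task

Ring-test the cooled glass standing on the sprung cork rests: with a fingertip, lightly tap from above the mouth of the tall bottle, then the base of the upturned tumbler, then the foot of the upturned bowl, in that order. Do not lift, shift or tip any glass, do not touch the lidded jar, and leave the tools on the bench where they lie.

Things in the scene. Friction and masses are not known exactly. Their poses are not given: they have to be found in the camera images.
- board: fixed flat grey board on the bench, 280 (x) by 600 (y) by 12 mm, origin under its centre; on it four equal round cork rests, 150 mm across, tops 30 mm above the bench. One glass piece stands on each, in any order, axes 160 mm or more apart. A rest stays up under its glass and yields straight down, up to 8 mm at about 1 N/mm, once a finger adds some 0.5 to 6 N; then it rises again
- bottle: loose, heavy-walled green glass bottle standing upright, the tallest piece: 200 mm high, body 68 mm in diameter up to 120 mm, then a shoulder and a neck 27 mm in diameter with a lip 33 mm in diameter; about 0.45 kg; origin at the centre of its underside, z up
- bottle_top (a point): centre of the bottle's mouth, flush with the top of the lip, 200 mm above the bottle's origin: the spot to tap (the mouth is a dark disc, solid to the touch, so any part of the 33 mm top will do; hard glass)
- tumbler: loose green glass tumbler standing upside down, a plain tapered cylinder 105 mm high, 84 mm in diameter below and 72 mm at the top; about 0.32 kg; origin at the centre of its underside, z up
- tumbler_top (a point): centre of the tumbler's flat base, which faces up, 105 mm above the tumbler's origin: the spot to tap (any part of the 72 mm disc; hard glass)
- bowl: loose green glass bowl standing upside down, the widest and lowest piece: 68 mm high, 140 mm in diameter at the bottom, domed, with a round foot 58 mm in diameter and 12 mm high on top; about 0.55 kg; origin at the centre of its underside, z up
- bowl_top (a point): centre of the bowl's flat foot, which faces up, 68 mm above the bowl's origin: the spot to tap (any part of the 58 mm disc; hard glass)
- jar: loose green glass jar with a lid and a round knob on it, 90 mm in diameter, 126 mm high with the knob, about 0.5 kg, standing on a rest among the others; not to be touched; origin at the centre of its underside, z up
- paddle: loose cork paddle with a dark wooden handle lying on the bench on the robot's right (-y) of the board; blade 110 by 75 by 18 mm, 230 mm long over all, along its x; origin on its underside where blade and handle meet, blade towards its +x
- jacks: loose steel glassworker's jacks (large tweezers) lying on the bench on the robot's left (+y) of the board, 210 mm long along their x, 66 mm wide, 11 mm high; origin near the middle of the underside
Things that resemble listed ones, but are neither listed nor needed, are in the scene too. What is shaped like the bottle but red is not meant. Leave any red look-alike of the tumbler alone.

How it is judged:
On the way, in this order (a step that is already met when the one before it is completed fails the run):
1. the fingers touch the top of the bottle from above (contact force between the fingers and bottle above 0.4 N and z of the grasp point in the frame of bottle_top above 0.01 m), for 0.04 s.
2. the fingers touch the top of the upturned tumbler from above (contact force between the fingers and tumbler above 0.4 N and z of the grasp point in the frame of tumbler_top above 0.01 m), for 0.04 s.
3. the fingers touch the top of the upturned bowl from above (contact force between the fingers and bowl above 0.4 N and z of the grasp point in the frame of bowl_top above 0.01 m), for 0.04 s.
At the end, for the whole second after the job is handed in: All four glass pieces stand upright (within 0.1 rad) and at rest within 15 mm of where they stood at the start, and the paddle and the jacks lie within 20 mm of where they lay (distance of each of bottle, tumbler, bowl, jar from where it was at the start of the episode below 0.015 m and angle between each of bottle, tumbler, bowl, jar's own z axis and vertical below 0.1 rad and linear speed of each of bottle, tumbler, bowl, jar below 0.02 m/s and distance of each of paddle, jacks from where it was at the start of the episode below 0.02 m); the robot touches nothing.
It fails at once if a glass piece is pressed harder than 35 N (contact force between the fingers and bottle above 35 N or contact force between the fingers and tumbler above 35 N or contact force between the fingers and bowl above 35 N).
It fails at once if a glass piece is lifted more than 8 mm off its rest (z of any of bottle, tumbler, bowl, jar in the frame of board above 0.038 m).
It fails at once if a glass piece is shifted more than 15 mm or tipped more than 0.2 rad (distance of any of bottle, tumbler, bowl, jar from where it was at the start of the episode above 0.015 m or angle between any of bottle, tumbler, bowl, jar's own z axis and vertical above 0.2 rad).
It fails at once if the robot touches the lidded jar (contact force between any of the fingers, the arm and jar above 0.3 N).
It fails at once if the paddle or the jacks are moved more than 20 mm (distance of any of paddle, jacks from where it was at the start of the episode above 0.02 m).
It also fails if it takes over 58 s, if anything falls off the work surface, if the arm or the gripper's body presses on something with over 40 N, if the wrist force passes 120 N, or if a joint passes its speed limit or range.

## Robot

A 6-joint arm with a two-finger parallel gripper is mounted at the origin on the work surface. World frame = base frame: x ahead of the robot, y to its left, z up, the work surface at z = 0. Lengths are in m, angles in rad, forces in N, time in s.
With the tool pointing down it reaches from about 0.3 to 0.875 m from the base axis. Payload 6.4 kg.
Tool frame: the origin (TCP) lies on the mounting face of the last link; the fingertips stand 173 mm ahead of it and the grasp point (between the pads) lies 155 mm ahead of it (ctrl.tip_reach is the distance from the TCP to the fingertips, in m); z points along the fingers, y is the line along which they close (so a half turn about z gives the same grasp; the last joint's range is limited). The gripper opens to 85 mm and grips with 20 to 120 N. Pads are 22 mm wide; open, the fingers measure 114 mm over their backs; the gripper's body (76 mm by 85 mm) begins 54 mm behind the grasp point. The pads swing forward as they close: fully open they stand 13 mm farther back than shut.
Start: joints at [-1.492, 0.181, 1.607, -0, 1.354, -0.206], TCP at [0.162, -0.552, 0.405] pointing down, gripper open.
Joint ranges: [-2.99, 2.99], [-0.89, 2.07], [0.3, 2.58], [-1.14, 4.28], [0, 2.63], [-3.12, 3.12]. Speed limits (rad/s): [2.57, 2.57, 3.01, 3.14, 3.14, 3.14].

## Interface

Orientations are given as a unit quaternion [w, x, y, z].
In Python, from bench import ctrl gives the robot as it stands.
- The arm moves only by the shell command python3 -m pendant 'ROWS'. ROWS is JSON, a list that holds one entry, the list of rows, each a list of 7 numbers: the opening, from 0 (shut) to 1 (fully open), then the shift along the tool's x, y, z in mm, then the turn, a rotation vector about the tool's x, y, z in rad. A call has 1 to 5 rows; each row is the pose to reach, as a shift and turn from the pose commanded when the call began, along the tool's axes at that moment; what a row does not reach only later rows make up. A row lasts 1/12 s, in which the tool goes at most 41.7 mm and 7.16 degrees, less where a joint would pass 70% of its speed; a pose out of reach is approached as far as the arm can. A call with a gripper value outside its range is refused whole. The fingers move at their own pace and stop on an object; the grip force is fixed at half the most. Time passes only in rows, so rows that repeat a pose let the fingers close. It gives the time, the measured TCP pose, the force, the opening and the grip force at its end, in the units of the state.
- ctrl.get_obs(): the state, without advancing time (a new reading comes with each control period).
- ctrl.camera(name): name is "side" or "top" or "wrist"; returns the picture (480x640x3 uint8, red, green, blue); there is no depth.
- ctrl.camera_params(name): a dict with "mtx" (3x3 intrinsics, pixels), "distortion" ([k1, k2, p1, p2, k3] as OpenCV has them; the pictures are not rectified), "world_from_camera" (4x4, takes a point from camera to world coordinates); the wrist camera has in their place "tool_from_camera" (4x4, takes a point from camera to tool coordinates, whose origin is the TCP and whose axes are the flange's). Camera axes: x right, y down, z forward; pixel columns grow to the right and rows downward; lengths in m; the calibration is good to about 2 mm. A picture is of the moment at which its call begins: read the wrist's pose just before it. camera_params takes no time and is no camera call.
- ctrl.hand_in(): hands the job in; it is judged then, once.
Trained networks look in the newest picture that a camera, given by its name, has taken for a name from the list of things; names that differ only in an ending like _2 or _b are one class to them, and where a whole thing is asked for, a point or a joint stands for the part that bears it (a point fixed in the world has none). Each returns a list of dicts, best first, with "confidence" (0 to 1); they miss things now and then, are a little off and sometimes report something else, mostly with a low value. They report only what shows in the picture. A call takes as long as a camera call. They do not tell look-alikes from the thing itself.
- ctrl.boxes_of(camera, name): "point" ([column, row] as shares, 0 to 1, of the picture: columns of its width, rows of its height, amid what is visible of it).
The state is a dict: "time_s": time; "q": joint angles; "dq": joint speeds; "joint_efforts": joint torques, N m; "eef_pos": TCP position; "eef_rot": TCP orientation; "wrist_force": force on the tool from outside, world axes, zero at the start; "torque": the same for the moment, N m; "opening": opening from 0.0 (shut) to 1.0 (fully open); "grasp_force": force on a finger pad.
Only numpy, scipy, OpenCV 4.12 (cv2) and the standard library are available. Lean on these libraries where they do the work, as an engineer would, in place of code of your own. Each camera call takes 0.05 s, during which the arm holds its last target. There are 200 camera calls.

## Working session

There is one attempt and no reset: what is moved stays moved. The work goes in short steps, Python scripts to look and compute and a shell command to move; the robot and the scene stay as the last step left them, time stands still between calls to the robot, and variables do not carry over. Pictures are saved under pics/ and viewed, at most 10 in all, crops included, and the job is handed in when it is done.

```bash
mkdir -p pics; python3 - <<'E'
from bench import ctrl
import cv2,numpy as np
o=ctrl.get_obs();print(o['time_s'],o['eef_pos'],o['eef_rot'],o['opening'],o['wrist_force'])
for c in ['top','side']:
    im=ctrl.camera(c);cv2.imwrite(f'pics/{c}1.png',im[:,:,::-1])
    for n in ['bottle','bottle_top','tumbler','tumbler_top','bowl','bowl_top','jar','board']:
        print(c,n,[(round(d['point'][0]*640),round(d['point'][1]*480),round(d['confidence'],2)) for d in ctrl.boxes_of(c,n)])
    p=ctrl.camera_params(c);print(np.round(p['world_from_camera'],3).tolist(),np.round(p['mtx'],1).tolist())
E
```

```text
0.0 [ 0.16153828 -0.5515778   0.40378286] [-8.62543014e-04  9.89879853e-01  1.41905350e-01  5.78063943e-05] 1.002212439478218 [ 0.9053459  -0.18853183 -0.33284863]
top bottle [(289, 243, 0.97), (252, 302, 0.94)]
top bottle_top [(288, 241, 0.93), (256, 301, 0.56)]
top tumbler [(391, 251, 0.67), (449, 280, 0.61)]
top tumbler_top [(391, 250, 0.71), (450, 283, 0.63)]
top bowl [(337, 211, 0.8)]
top bowl_top [(340, 214, 0.91)]
top jar [(238, 193, 0.58)]
top board [(298, 234, 0.71)]
[[0.013, -0.981, 0.193, 0.137], [-1.0, -0.015, -0.007, 0.014], [0.01, -0.193, -0.981, 1.708], [0.0, 0.0, 0.0, 1.0]] [[619.9, 0.0, 323.1], [0.0, 619.9, 246.9], [0.0, 0.0, 1.0]]
side bottle [(354, 313, 0.98), (309, 270, 0.59)]
side bottle_top [(352, 315, 0.75), (306, 270, 0.62)]
side tumbler [(379, 230, 0.85), (348, 234, 0.59)]
side tumbler_top [(348, 233, 0.91), (380, 229, 0.58)]
side bowl [(288, 257, 0.95), (286, 312, 0.27)]
side bowl_top [(281, 258, 0.73), (343, 213, 0.55)]
side jar [(234, 302, 0.95)]
side board [(284, 315, 0.58)]
[[-0.929, -0.202, 0.311, 0.007], [-0.37, 0.451, -0.812, 1.205], [0.024, -0.869, -0.493, 0.891], [0.0, 0.0, 0.0, 1.0]] [[567.4, 0.0, 319.4], [0.0, 567.4, 237.5], [0.0, 0.0, 1.0]]
```

View pics/top1.png

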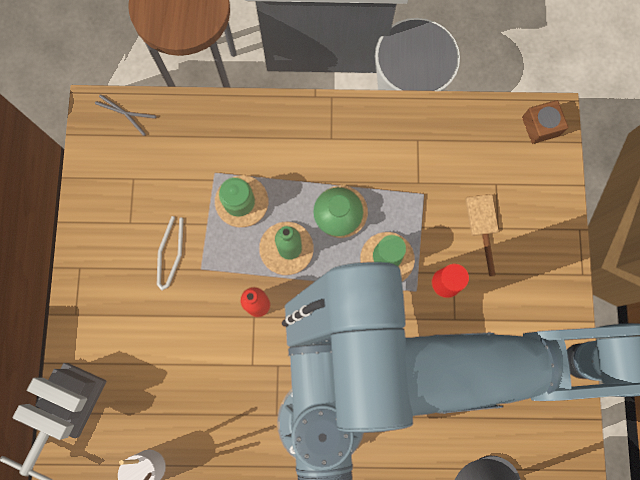

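View pics/side1.png

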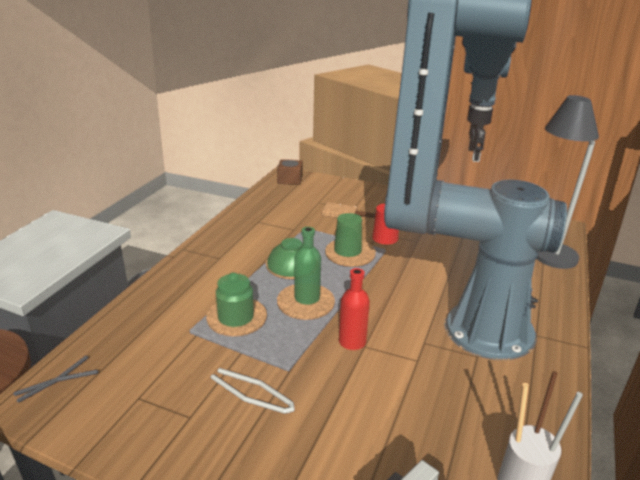

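Top view: the green bottle's mouth is near (287,230) and the green tumbler's base near (391,249). The bowl's foot is near (340,205) and the jar near (237,190). The look-alikes are a red bottle at (255,300) and a red tumbler at (450,280). In the side view, the green bottle's mouth is at (308,231), the tumbler's base at (348,217), the bowl's foot at (291,243) and the jar at (234,280). The red bottle is at (354,313) and the red tumbler at (384,225). I choose the green ones, and check them in a close crop.

```bash
cat > h.py <<'E'
import numpy as np,cv2
from bench import ctrl
from scipy.spatial.transform import Rotation as R
def cam(c,o=None):
    p=ctrl.camera_params(c)
    if 'world_from_camera' in p: T=np.array(p['world_from_camera'])
    else:
        w,x,y,z=o['eef_rot'];E=np.eye(4);E[:3,:3]=R.from_quat([x,y,z,w]).as_matrix();E[:3,3]=o['eef_pos'];T=E@np.array(p['tool_from_camera'])
    return T,np.array(p['mtx']),np.array(p['distortion'],float)
def at(c,px,z,o=None):
    T,K,D=cam(c,o);u=cv2.undistortPoints(np.array([[px]],float),K,D)[0,0]
    d=T[:3,:3]@[u[0],u[1],1];return T[:3,3]+d*(z-T[2,3])/d[2]
def pix(c,P,o=None):
    T,K,D=cam(c,o);I=np.linalg.inv(T);return cv2.projectPoints(np.array([P],float),cv2.Rodrigues(I[:3,:3])[0],I[:3,3],K,D)[0].ravel()
E
python3 - <<'E'
from h import *
a=cv2.imread('pics/top1.png')[165:285,195:435];b=cv2.imread('pics/side1.png')[200:335,190:410]
cv2.imwrite('pics/crop1.png',np.vstack([cv2.resize(a,(600,300),interpolation=2),cv2.resize(b,(600,300),interpolation=2)]))
for n,pt,ps,z in [('bottle',(287,230),(308,231),.23),('tumbler',(391,243),(348,217),.135),('bowl',(340,205),(291,243),.098),('jar',(237,185),(234,276),.156)]:
    A=at('top',pt,z);print(n,A.round(3),at('side',ps,z).round(3),'side px of top est',pix('side',A).round())
E
```

```text
bottle [0.468 0.092 0.23 ] [0.46  0.099 0.23 ] side px of top est [306. 229.]
tumbler [ 0.459 -0.174  0.135] [ 0.452 -0.184  0.135] side px of top est [345. 218.]
bowl [ 0.568 -0.042  0.098] [ 0.567 -0.039  0.098] side px of top est [291. 242.]
jar [0.602 0.228 0.156] [0.584 0.247 0.156] side px of top est [231. 270.]
```

View pics/crop1.png

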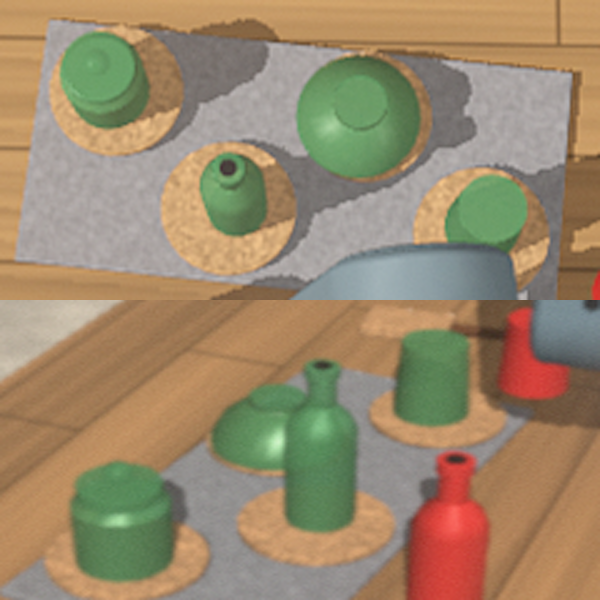

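Crop: bottle mouth at top-view pixel (286,232), tumbler base (392,249), bowl foot (339,206), all green on cork rests, and the lidded jar is clearly separate. The two cameras agree to about 1 cm. Now I shut the gripper, raise it and go towards the bottle.

```bash
python3 -m pendant '[[[0,0,0,-40,0,0,0],[0,0,0,-70,0,0,0],[0,26,-29,-70,0,0,0],[0,52,-58,-70,0,0,0],[0,78,-87,-70,0,0,0]]]'
python3 -m pendant '[[[0,26,-29,0,0,0,0],[0,52,-58,0,0,0,0],[0,78,-87,0,0,0,0],[0,104,-116,0,0,0,0],[0,130,-145,0,0,0,0]]]'
python3 -m pendant '[[[0,26,-29,0,0,0,0],[0,52,-58,0,0,0,0],[0,78,-87,0,0,0,0],[0,104,-116,0,0,0,0],[0,130,-145,0,0,0,0]]]'
python3 - <<'E'
from h import *
o=ctrl.get_obs();print(o['eef_pos'],o['eef_rot'],o['opening'],o['time_s'],o['wrist_force'])
for n,pt,ps,z in [('bottle',(286.2,231.8),(308,229.7),.23),('tumbler',(391.8,249),(349.5,218.9),.135),('bowl',(339,205.8),(291,243),.098)]:
    print(n,at('top',pt,z).round(3),at('side',ps,z).round(3))
E
```

```text
time_s: 1.32
eef_pos: [0.2121, -0.4455, 0.4752]
eef_rot: [0.001, 0.99, 0.141, 0.0]
wrist_force: [0.6, -1.2, -0.5]
opening: 0.298
grasp_force: 0.0
time_s: 1.73
eef_pos: [0.2962, -0.2689, 0.4748]
eef_rot: [0.0, 0.99, 0.142, 0.0]
wrist_force: [0.9, 0.2, 0.2]
opening: 0.002
grasp_force: 0.0
time_s: 2.15
eef_pos: [0.3802, -0.0931, 0.4751]
eef_rot: [0.0, 0.99, 0.142, 0.001]
wrist_force: [0.8, -0.1, 0.0]
opening: -0.003
grasp_force: 0.0
[ 0.38022736 -0.09310702  0.47514051] [4.80806290e-04 9.89900188e-01 1.41764089e-01 5.74595008e-04] -0.002763418167629525 2.15 [ 0.77569308 -0.10373678  0.00417464]
bottle [0.463 0.093 0.23 ] [0.462 0.093 0.23 ]
tumbler [ 0.443 -0.176  0.135] [ 0.444 -0.175  0.135]
bowl [ 0.566 -0.039  0.098] [ 0.567 -0.039  0.098]
```

```bash
python3 -m pendant '[[[0,26,-31,0,0,0,0],[0,52,-62,0,0,0,0],[0,79,-93,0,0,0,0],[0,105,-124,0,0,0,0],[0,131,-155,0,0,0,0]]]'
python3 -m pendant '[[[0,0,0,0,0,0,0],[0,0,0,0,0,0,0]]]'
python3 - <<'E'
from h import *
o=ctrl.get_obs();im=ctrl.camera('wrist')[:,:,::-1].copy();print(o['eef_pos'],o['time_s'])
print(ctrl.boxes_of('wrist','bottle_top'))
u=pix('wrist',[.4625,.093,.23],o);e=o['eef_pos'];print(u,'tip',pix('wrist',[e[0],e[1],e[2]-.173],o))
cv2.drawMarker(im,tuple(int(v) for v in u),(255,0,255),0,14);cv2.imwrite('pics/w1.png',im)
im=ctrl.camera('side');cv2.imwrite('pics/s2.png',cv2.resize(im[130:330,180:440,::-1],(780,600)))
E
```

```text
time_s: 2.57
eef_pos: [0.4625, 0.0928, 0.475]
eef_rot: [0.0, 0.99, 0.142, 0.0]
wrist_force: [1.4, -0.7, 0.8]
opening: -0.005
grasp_force: 0.0
time_s: 2.73
eef_pos: [0.4623, 0.0925, 0.4744]
eef_rot: [-0.0, 0.99, 0.144, -0.0]
wrist_force: [0.1, -0.4, -0.0]
opening: 0.001
grasp_force: 0.0
[0.46234635 0.09254327 0.47442088] 2.7333
[{'point': [0.2942, 0.6644], 'confidence': 0.81}, {'point': [0.4912, 0.4483], 'confidence': 0.6}]
[314.96647095 254.0551979 ] tip [316.0924275 311.8857831]
```

View pics/w1.png

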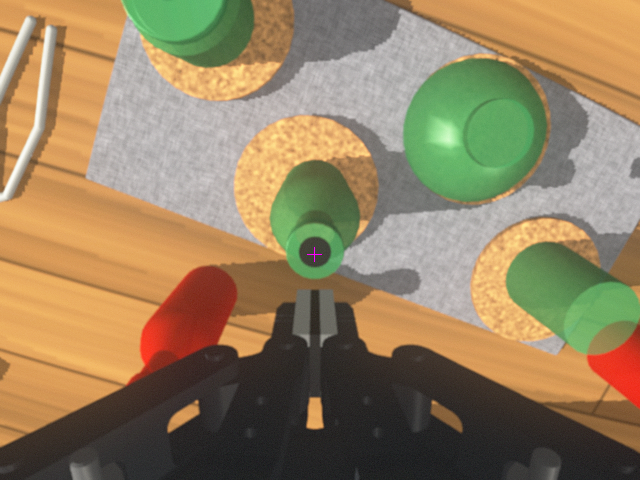

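View pics/s2.png

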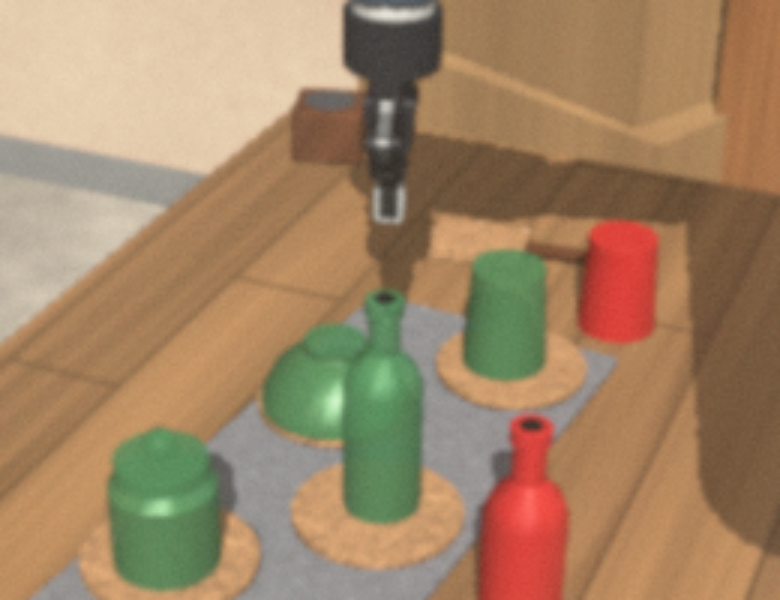

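Wrist view: the green mouth is at (315,253), on the predicted mark (315,254). The side view shows the shut fingers straight above the mouth, with a gap of about 71 mm. I descend gently.

```bash
python3 -m pendant '[[[0,0,0,25,0,0,0],[0,0,0,45,0,0,0],[0,0,0,56,0,0,0],[0,0,0,62,0,0,0],[0,0,0,65,0,0,0]]]'
python3 -m pendant '[[[0,0,0,1,0,0,0],[0,0,0,2,0,0,0],[0,0,0,3,0,0,0],[0,0,0,4,0,0,0],[0,0,0,4,0,0,0]]]'
python3 - <<'E'
from h import *
# wrist picture w1: other tops, pose of that time
o=dict(eef_pos=[.46235,.09254,.47442],eef_rot=[0,.9897,.143,0])
print(at('wrist',(602,318),.135,o).round(3),at('wrist',(500,133),.098,o).round(3))
E
```

```text
time_s: 3.3
eef_pos: [0.462, 0.0895, 0.4092]
eef_rot: [-0.0, 0.99, 0.141, -0.0]
wrist_force: [-0.6, -0.7, 0.1]
opening: -0.003
grasp_force: 0.0
time_s: 3.72
eef_pos: [0.4623, 0.0906, 0.406]
eef_rot: [0.0, 0.99, 0.142, 0.0]
wrist_force: [0.3, 0.1, -0.5]
opening: 0.003
grasp_force: 0.0
[ 0.447 -0.176  0.135] [ 0.569 -0.039  0.098]
```

```bash
python3 -m pendant '[[[0,0,0,1,0,0,0],[0,0,0,2,0,0,0],[0,0,0,3,0,0,0],[0,0,0,4,0,0,0],[0,0,0,4,0,0,0]]]'
```

```text
time_s: 4.13
eef_pos: [0.4623, 0.0905, 0.4019]
eef_rot: [0.0, 0.99, 0.142, 0.0]
wrist_force: [-0.4, -0.6, 4.1]
opening: -0.001
grasp_force: 1.8
```

```bash
python3 -m pendant '[[[0,0,0,1,0,0,0],[0,0,0,2,0,0,0],[0,0,0,2,0,0,0]]]'
```

```text
time_s: 4.38
eef_pos: [0.4623, 0.0905, 0.3999]
eef_rot: [0.0, 0.99, 0.142, 0.0]
wrist_force: [-1.5, 0.5, 5.3]
opening: -0.005
grasp_force: 2.8
```

Tap 1 is clear, with 4–5 N through the fingers. I go up and over to the tumbler at (0.445, -0.176).

```bash
python3 -m pendant '[[[0,0,0,-4,0,0,0],[0,0,0,-10,0,0,0],[0,0,0,-25,0,0,0],[0,0,0,-50,0,0,0],[0,0,0,-70,0,0,0]]]'
python3 -m pendant '[[[0,-13,36,0,0,0,0],[0,-26,72,0,0,0,0],[0,-39,108,0,0,0,0],[0,-52,143,0,0,0,0],[0,-65,179,0,0,0,0]]]'
python3 -m pendant '[[[0,-13,36,0,0,0,0],[0,-26,72,0,0,0,0],[0,-26,72,0,0,0,0],[0,-26,72,0,0,0,0]]]'
python3 - <<'E'
from h import *
o=ctrl.get_obs();im=ctrl.camera('wrist')[:,:,::-1].copy();print(o['eef_pos'],o['wrist_force'])
print(ctrl.boxes_of('wrist','tumbler_top'))
for P in ([.445,-.176,.135],[.567,-.039,.098],[.4625,.093,.23]):
    u=pix('wrist',P,o);print(u)
    cv2.drawMarker(im,tuple(int(v) for v in u),(255,0,255),0,14)
cv2.imwrite('pics/w2.png',im)
E
```

```text
time_s: 4.8
eef_pos: [0.462, 0.0905, 0.4706]
eef_rot: [-0.0, 0.99, 0.142, -0.001]
wrist_force: [-0.4, 0.4, 1.4]
opening: 0.001
grasp_force: 0.0
time_s: 5.22
eef_pos: [0.4495, -0.1009, 0.4699]
eef_rot: [-0.0, 0.99, 0.142, 0.0]
wrist_force: [0.1, 1.0, -0.1]
opening: -0.003
grasp_force: 0.0
time_s: 5.55
eef_pos: [0.445, -0.1777, 0.4694]
eef_rot: [-0.0, 0.99, 0.14, -0.0]
wrist_force: [-0.2, 0.2, -0.1]
opening: -0.001
grasp_force: 0.0
[ 0.4449575  -0.17774436  0.46939411] [-0.17189807  0.17384763 -0.09289697]
[{'point': [0.4892, 0.4292], 'confidence': 0.9}, {'point': [0.7025, 0.6425], 'confidence': 0.8}]
[313.62925892 217.34890122]
[187.90923499  12.89412635]
[-143.02328521   98.61007335]
```

View pics/w2.png

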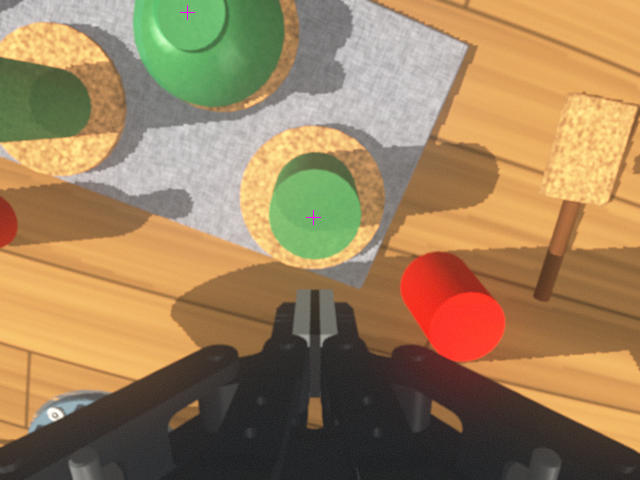

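Wrist view: the tumbler's base is centred at (315,214), on the mark, and the red tumbler at (455,310) is clear of it. I descend 161 mm in all, the last part slowly.

```bash
python3 -m pendant '[[[0,0,0,40,0,0,0],[0,0,0,80,0,0,0],[0,0,0,115,0,0,0],[0,0,0,140,0,0,0],[0,0,0,152,0,0,0]]]'
python3 -m pendant '[[[0,0,0,2,0,0,0],[0,0,0,3,0,0,0],[0,0,0,4,0,0,0],[0,0,0,5,0,0,0],[0,0,0,5,0,0,0]]]'
```

```text
time_s: 6.07
eef_pos: [0.4444, -0.1732, 0.3139]
eef_rot: [-0.002, 0.99, 0.143, -0.002]
wrist_force: [0.2, 0.6, 0.9]
opening: 0.003
grasp_force: 0.0
time_s: 6.48
eef_pos: [0.4459, -0.176, 0.3139]
eef_rot: [0.001, 0.99, 0.142, 0.001]
wrist_force: [0.1, 0.7, -0.5]
opening: -0.003
grasp_force: 0.0
```

```bash
python3 -m pendant '[[[0,0,0,1,0,0,0],[0,0,0,2,0,0,0],[0,0,0,3,0,0,0],[0,0,0,4,0,0,0],[0,0,0,4,0,0,0]]]'
```

```text
time_s: 6.9
eef_pos: [0.4453, -0.176, 0.3085]
eef_rot: [-0.0, 0.99, 0.142, -0.0]
wrist_force: [-0.3, 0.7, 0.3]
opening: -0.003
grasp_force: 0.0
```

```bash
python3 -m pendant '[[[0,0,0,1,0,0,0],[0,0,0,2,0,0,0],[0,0,0,3,0,0,0],[0,0,0,4,0,0,0],[0,0,0,4,0,0,0]]]'
```

```text
time_s: 7.32
eef_pos: [0.4455, -0.1761, 0.3053]
eef_rot: [0.0, 0.99, 0.142, 0.0]
wrist_force: [-2.7, 1.4, 7.2]
opening: 0.004
grasp_force: 4.0
```

Tap 2 is clear at about 7 N. I go up and over to the bowl at (0.567, -0.039).

```bash
python3 -m pendant '[[[0,0,0,-4,0,0,0],[0,0,0,-15,0,0,0],[0,0,0,-45,0,0,0],[0,0,0,-80,0,0,0],[0,0,0,-115,0,0,0]]]'
python3 -m pendant '[[[0,31,-20,0,0,0,0],[0,62,-39,0,0,0,0],[0,93,-58,0,0,0,0],[0,124,-78,0,0,0,0],[0,155,-97,0,0,0,0]]]'
python3 -m pendant '[[[0,0,0,0,0,0,0],[0,0,0,0,0,0,0],[0,0,0,0,0,0,0]]]'
python3 - <<'E'
from h import *
o=ctrl.get_obs();im=ctrl.camera('wrist')[:,:,::-1].copy();print(o['eef_pos'])
print(ctrl.boxes_of('wrist','bowl_top'))
for P in ([.445,-.176,.135],[.567,-.039,.098],[.4625,.093,.23]):
    u=pix('wrist',P,o);print(u)
    cv2.drawMarker(im,tuple(int(v) for v in u),(255,0,255),0,14)
cv2.imwrite('pics/w3.png',im)
E
```

```text
time_s: 7.73
eef_pos: [0.445, -0.1757, 0.4209]
eef_rot: [-0.001, 0.99, 0.142, -0.001]
wrist_force: [1.1, -1.2, 0.3]
opening: 0.001
grasp_force: 0.0
time_s: 8.15
eef_pos: [0.5677, -0.0378, 0.4204]
eef_rot: [0.0, 0.99, 0.142, 0.0]
wrist_force: [0.5, -1.0, 0.0]
opening: 0.001
grasp_force: 0.0
time_s: 8.4
eef_pos: [0.5667, -0.0393, 0.4196]
eef_rot: [0.0, 0.99, 0.142, -0.0]
wrist_force: [-0.7, -0.7, -0.0]
opening: -0.002
grasp_force: 0.0
[ 0.56671487 -0.03925399  0.41963945]
[{'point': [0.4864, 0.4229], 'confidence': 0.8}]
[439.76582573 427.16400419]
[315.13218815 221.4162362 ]
[  4.78926181 406.63826935]
```

View pics/w3.png

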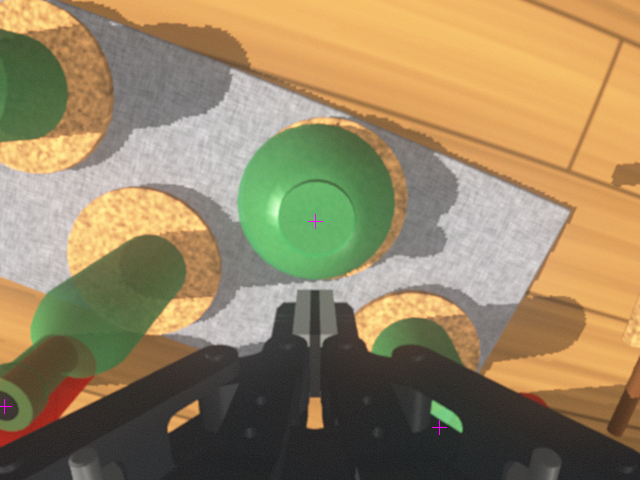

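Wrist view: the bowl's foot is centred at (316,217), within about 3 mm of the mark. Bottle and tumbler stand where they were. I descend 149 mm.

```bash
python3 -m pendant '[[[0,0,0,38,0,0,0],[0,0,0,76,0,0,0],[0,0,0,110,0,0,0],[0,0,0,130,0,0,0],[0,0,0,140,0,0,0]]]'
python3 -m pendant '[[[0,0,0,2,0,0,0],[0,0,0,3,0,0,0],[0,0,0,4,0,0,0],[0,0,0,5,0,0,0],[0,0,0,5,0,0,0]]]'
```

```text
time_s: 8.92
eef_pos: [0.565, -0.0402, 0.2764]
eef_rot: [-0.001, 0.99, 0.141, -0.003]
wrist_force: [-1.0, -0.7, -0.1]
opening: 0.003
grasp_force: 0.0
time_s: 9.33
eef_pos: [0.5674, -0.0395, 0.2761]
eef_rot: [0.001, 0.99, 0.142, 0.001]
wrist_force: [0.4, -0.1, -0.2]
opening: -0.002
grasp_force: 0.0
```

```bash
python3 -m pendant '[[[0,0,0,1,0,0,0],[0,0,0,2,0,0,0],[0,0,0,3,0,0,0],[0,0,0,4,0,0,0],[0,0,0,4,0,0,0]]]'
```

```text
time_s: 9.75
eef_pos: [0.567, -0.0393, 0.2707]
eef_rot: [0.0, 0.99, 0.142, 0.0]
wrist_force: [-1.0, 0.6, 1.6]
opening: 0.0
grasp_force: 0.9
```

```bash
python3 -m pendant '[[[0,0,0,1,0,0,0],[0,0,0,2,0,0,0],[0,0,0,3,0,0,0],[0,0,0,3,0,0,0]]]'
```

```text
time_s: 10.08
eef_pos: [0.567, -0.0393, 0.2678]
eef_rot: [0.0, 0.99, 0.142, 0.0]
wrist_force: [-1.3, 1.0, 4.5]
opening: 0.001
grasp_force: 2.4
```

Tap 3 is clear at 4.5 N. I rise straight up, let things settle and look.

```bash
python3 -m pendant '[[[0,0,0,-4,0,0,0],[0,0,0,-15,0,0,0],[0,0,0,-45,0,0,0],[0,0,0,-80,0,0,0],[0,0,0,-115,0,0,0]]]'
python3 -m pendant '[[[0,0,0,-40,0,0,0],[0,0,0,-80,0,0,0],[0,0,0,-80,0,0,0],[0,0,0,-80,0,0,0],[0,0,0,-80,0,0,0]]]'
python3 - <<'E'
from h import *
im=ctrl.camera('side');cv2.imwrite('pics/s3.png',im[:,:,::-1])
E
```

```text
time_s: 10.5
eef_pos: [0.5663, -0.0392, 0.3838]
eef_rot: [-0.0, 0.99, 0.142, -0.001]
wrist_force: [-0.2, 0.3, 0.2]
opening: -0.003
grasp_force: 0.0
time_s: 10.92
eef_pos: [0.5665, -0.0392, 0.4627]
eef_rot: [-0.0, 0.99, 0.142, -0.0]
wrist_force: [-0.4, -0.1, -0.4]
opening: -0.005
grasp_force: 0.0
```

View pics/s3.png

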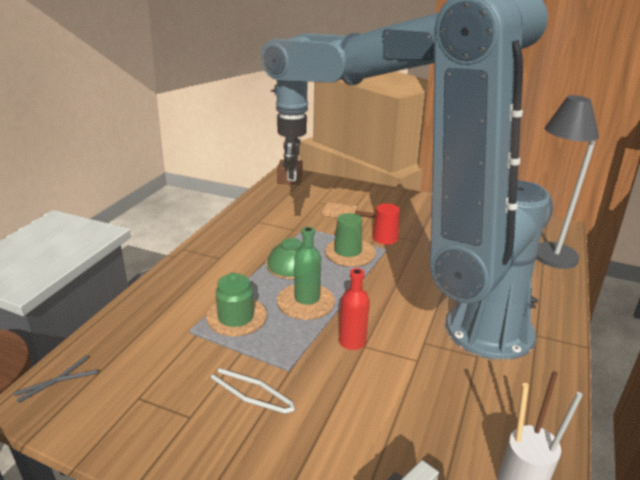

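All the glass stands as before: bottle mouth (308,231), tumbler (348,217), bowl (291,243), jar (234,280). The tools have not moved and the hand is clear.

```bash
python3 -c "
from bench import ctrl
print(ctrl.hand_in())"
```

```text
the job is handed in; nothing more can be done
None
```

I tapped the bottle, the tumbler and the bowl from above in that order, at about 4–7 N each; in the last picture the glass and tools stand where they were, and the job is handed in (no verdict was returned).

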